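# Take a finished casting off the saw fixture

### The arm

A 7-joint arm with a two-finger parallel gripper is mounted at the origin on the work surface. World frame = base frame: x ahead of the robot, y to its left, z up, the work surface at z = 0. Lengths are in m, angles in rad, forces in N, time in s.
With the tool pointing down it reaches from about 0.425 to 1.025 m from the base axis. Payload 9.4 kg.
Tool frame: the origin (TCP) lies midway between the tips of the shut fingers; the grasp point (between the pads) lies 19 mm behind it (arm.tcp_to_grasp is the distance from the TCP to the grasp point, in m); z points along the fingers, x is the direction in which the jaws open and shut, and the axes are right-handed (so a half turn about z gives the same grasp; the last joint's range is limited). The gripper opens to 93 mm and grips with 3 to 60 N. Pads are 15 mm wide; open, the fingers measure 128 mm over their backs; the gripper's body (75 mm by 188 mm) begins 65 mm behind the grasp point.
Start: joints at [1.185, 0.599, -0.003, 1.599, 0.002, 0.943, -0.08], TCP at [0.22, -0.691, 0.219] pointing down, gripper open.
Joint ranges: [-2.57, 2.57], [-0.35, 1.97], [-1.29, 1.29], [0.11, 2.56], [-1.05, 4.19], [0.11, 1.86], [-2.63, 2.63]. Speed limits (rad/s): [2.22, 2.22, 3.01, 3.01, 3.14, 3.14, 3.14].

### API

Orientations are given as a rotation vector (axis times angle).
In Python, from rig import arm, get_image, camera_info, find_in, mark_of gives the robot as it stands.
- The arm moves only by the shell command python3 -m handwheel 'ROWS' [FORCE]. ROWS is JSON, a list of rows, each a list of 7 numbers: the shift along the tool's x, y, z in m, then the turn, a rotation vector about the tool's x, y, z in rad, then the finger opening in m, from 0 to 0.093. In form: [[dx, dy, dz, ax, ay, az, grip], ...]. A call has 1 to 20 rows; each row is the pose to reach, as a shift and turn from the pose measured when the call began, along the tool's axes at that moment; what a row does not reach only later rows make up. A row lasts 1/10 s, in which the tool goes at most 50 mm and 8.59 degrees, less where a joint would pass 70% of its speed; a pose out of reach is approached as far as the arm can. A call with a gripper value outside its range is refused whole. The fingers move at their own pace and stop on an object; FORCE is the grip in N (left out, the last holds). Time passes only in rows, so rows that repeat a pose let the fingers close. It gives the time, the measured TCP pose, the force and the opening at its end, in the units of the state.
- arm.state(): the state, without advancing time (a new reading comes with each control period).
- get_image(name): name is "side" or "top"; returns the picture (420x560x3 uint8, red, green, blue); there is no depth.
- camera_info(name): a dict with "intrinsics" (3x3 intrinsics, pixels), "pose" (4x4, takes a point from camera to world coordinates). Camera axes: x right, y down, z forward; pixel columns grow to the right and rows downward; lengths in m; the calibration is good to about 2 mm. A picture is of the moment at which its call begins. camera_info takes no time and is no camera call.
- arm.sign_off(): hands the job in, once; it reports no verdict.
Trained networks look in the newest picture that a camera, given by its name, has taken for a name from the list of things; names that differ only in an ending like _2 or _b are one class to them, and where a whole thing is asked for, a point or a joint stands for the part that bears it (a point fixed in the world has none). Each returns a list of dicts, best first, with "conf" (0 to 1); they miss things now and then, are a little off and sometimes report something else, mostly with a low value. They report only what shows in the picture. A call takes as long as a camera call. They do not tell look-alikes from the thing itself.
- find_in(target, camera): "pixel" ([column, row] in pixels, amid what is visible of it).
- mark_of(target, camera): "pixel" ([column, row] in pixels: a listed point, or the origin of a listed thing).
The state is a dict: "time": time; "joint_positions": joint angles; "qvel": joint speeds; "joint_torque": joint torques, N m; "eef_pos": TCP position; "tcp_rot": TCP orientation; "contact_force": force on the tool from outside, world axes, zero at the start; "moment": the same for the moment, N m; "grip_width": opening from 0.0 (shut) to 1.0 (fully open).
Only numpy, scipy, OpenCV 4.12 (cv2) and the standard library are available. Lean on these libraries where they do the work, as an engineer would, in place of code of your own. Each camera call takes 0.05 s, during which the arm holds its last target.

### The job

Unscrew the knurled nut off the leaning stud of the fixture, turning it by hand without wrenching it, and stand it on end in the shallow steel tray. Then lift the aluminium casting off the stud and lay it flat, feet up, in the plywood crate. Set both down rather than dropping them, and leave the sprue stubs and the brush where they are.

Things in the scene. Friction and masses are not known exactly. Their poses are not given: they have to be found in the camera images.
- stud: Threaded steel stud, 20 mm across, 32 mm long, square on the fixture's sloping plate. Origin: its foot on the plate; z: along it to its tip, 30 deg from vertical, leaning away from the robot; x: up the slope; y: level, along the casting. Coarse two-start right-hand thread: the nut rises 18 mm per turn (2.9 mm per rad), with about 1.5 mm of play, and stays where it is left.
- fixture: Welded steel fixture, bolted down; base 150 x 150 mm; its 130 x 150 mm painted plate is inclined 30 deg, lower on the side away from the robot. The stud stands at its middle, 85 mm above the bench. A strip 5 mm high along the casting's lower long edge keeps the casting from turning. Origin: centre of its underside; x level, from the low to the high side of the plate (roughly towards the robot).
- nut_center (a point): Centre, half-way up, of the knurled round steel nut: 40 mm across, 40 mm high, 24 mm through bore, 160 g; z along its axis. It starts screwed down on the casting, 28 mm from the stud's origin along z. Turned anticlockwise (seen from its free end) it frees after 3.3 to 4 rad; lift it at least 26 mm from its start to clear the stud's tip. Its upper 20 mm stand well above the casting's feet.
- casting_center (a point): Centre, half-way up, of the cast aluminium handle blank: flat bar 40 x 130 x 8 mm (x, y, z), 26 mm hole in its middle, two feet 16 (x) x 22 (y) x 12 mm high on its top at y = +50 and -50 mm; 20 mm high over all, 140 g; z points from the flat underside to the feet. Lies on the plate, stud through its hole; pinch a foot across its 16 mm. The bar's top is 2 mm below this point.
- nut_tray: Shallow square sheet-steel tray, 150 x 150 x 25 mm high, walls and floor 4 mm, fixed to the bench. Origin: centre of its underside; z up.
- crate: Open plywood crate, 180 (x) x 200 (y) x 35 mm high, walls and floor 5 mm, fixed to the bench. Origin: centre of its underside; z up; its long side is y.
- stub1: Bystander: conical aluminium sprue stub, 48 mm wide, 42 mm high, standing beyond the fixture; origin: centre of its underside.
- stub2: Bystander: a second stub like it.
- brush: Bystander: brush lying beyond the fixture; origin under its middle.
Things that resemble listed ones, but are neither listed nor needed, are in the scene too. Of the things that look like the nut_tray, the smallest one is meant.

How it is judged:
On the way, in this order (a step that is already met when the one before it is completed fails the run):
1. the nut is off the stud, its bottom past the stud's tip, while the casting is still on it ((z of nut_center in the frame of stud above 0.054 m or distance between nut_center and stud above 0.08 m) and distance between casting_center and stud below 0.03 m), for 0.1 s.
2. the nut stands in the steel tray, let go, with the casting still on the stud (x of nut_center in the frame of nut_tray between -0.055 and 0.055 m and y of nut_center in the frame of nut_tray between -0.055 and 0.055 m and z of nut_center in the frame of nut_tray below 0.03 m and angle between the z axis of nut_center and the z axis of nut_tray, either way round below 0.2 rad and linear speed of nut below 0.02 m/s and contact force between the fingers and nut below 0.1 N and distance between casting_center and stud below 0.03 m), for 0.2 s.
3. the casting is lifted off the stud (distance between casting_center and stud above 0.055 m), for 0.1 s.
At the end, for the whole second after the job is handed in: Nut upright (0.2 rad) at rest on the floor of the steel tray, centre within 55 mm of its middle in x and y; casting flat (0.15 rad), feet up, at rest on the floor of the plywood crate, centre within 75 mm (x) and 85 mm (y) of its middle (x of nut_center in the frame of nut_tray between -0.055 and 0.055 m and y of nut_center in the frame of nut_tray between -0.055 and 0.055 m and z of nut_center in the frame of nut_tray below 0.03 m and angle between the z axis of nut_center and the z axis of nut_tray, either way round below 0.2 rad and linear speed of each of nut, casting below 0.02 m/s and x of casting_center in the frame of crate between -0.075 and 0.075 m and y of casting_center in the frame of crate between -0.085 and 0.085 m and z of casting_center in the frame of crate below 0.022 m and angle between casting_center's own z axis and vertical below 0.15 rad); the robot touches nothing.
It fails at once if the nut is wrenched: more than 70 N between nut and stud (contact force between nut and stud above 70 N).
It fails at once if the nut is dropped (falls faster than 0.9 m/s) (contact force between the fingers and nut below 0.05 N and linear speed of nut above 0.9 m/s).
It fails at once if the casting is dropped (falls faster than 0.9 m/s) (contact force between the fingers and casting below 0.05 N and linear speed of casting above 0.9 m/s).
It fails at once if a stub or the brush is moved more than 30 mm (distance of any of stub1, stub2, brush from where it was at the start of the episode above 0.03 m).
It also fails if it takes over 72 s, if anything falls off the work surface, if the arm or the gripper's body presses on something with over 40 N, if the wrist force passes 120 N, or if a joint passes its speed limit or range.

## Working session

There is one attempt and no reset: what is moved stays moved. The work goes in short steps, Python scripts to look and compute and a shell command to move; the robot and the scene stay as the last step left them, time stands still between calls to the robot, and variables do not carry over. Pictures are saved under pics/ and viewed, and the job is handed in when it is done.

```bash
ls; mkdir -p pics; python3 - <<'E'
from rig import arm, get_image, camera_info
import cv2
print(arm.state(), arm.tcp_to_grasp)
for n in ("side","top"):
    im=get_image(n); cv2.imwrite(f"pics/{n}0.png",im[:,:,::-1]); c=camera_info(n); print(n,c)
E
```

```text
pics
{'time': 0.0, 'joint_positions': array([ 1.18533096,  0.60012325, -0.00256016,  1.60010861,  0.00181687,
        0.94290595, -0.0798198 ]), 'qvel': array([-0.0008274 ,  0.00204653,  0.00016219,  0.00080351,  0.00019649,
        0.00016352,  0.00087256]), 'joint_torque': array([ 7.68051414e-04, -7.65078163e+01,  1.49743930e+00, -2.52357012e+01,
       -5.24746184e-02,  1.69784669e-02,  1.68643442e-04]), 'eef_pos': array([ 0.22015768, -0.6902596 ,  0.21776868]), 'tcp_rot': array([-2.53603322e+00,  1.85288475e+00,  2.08292248e-03]), 'contact_force': array([ 0.67153692, -0.70076667,  1.3003143 ]), 'moment': array([0.0362611 , 0.05648004, 0.02210246]), 'grip_width': 1.0030913367169338} 0.0188
side {'intrinsics': array([[479.49586677,   0.        , 283.97118373],
       [  0.        , 479.49586677, 201.23465262],
       [  0.        ,   0.        ,   1.        ]]), 'pose': array([[-0.69439686, -0.48454355,  0.53200616, -0.06575241],
       [-0.71956362,  0.47415463, -0.50735154,  0.67739354],
       [-0.00641926, -0.73511559, -0.6779114 ,  0.84334729],
       [ 0.        ,  0.        ,  0.        ,  1.        ]])}
top {'intrinsics': array([[499.03476419,   0.        , 273.51751879],
       [  0.        , 499.03476419, 212.68759969],
       [  0.        ,   0.        ,   1.        ]]), 'pose': array([[ 1.83823389e-03, -9.98650594e-01,  5.19000103e-02,
         4.65984403e-01],
       [-9.99953866e-01, -1.34635916e-03,  9.51072468e-03,
         9.97548543e-02],
       [-9.42801480e-03, -5.19150989e-02, -9.98606997e-01,
         1.37871319e+00],
       [ 0.00000000e+00,  0.00000000e+00,  0.00000000e+00,
         1.00000000e+00]])}
```

View pics/side0.png

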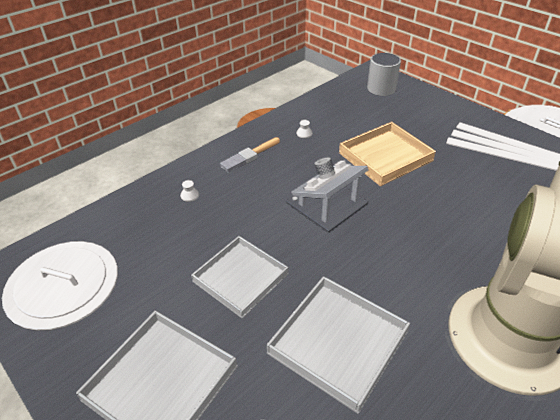

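View pics/top0.png

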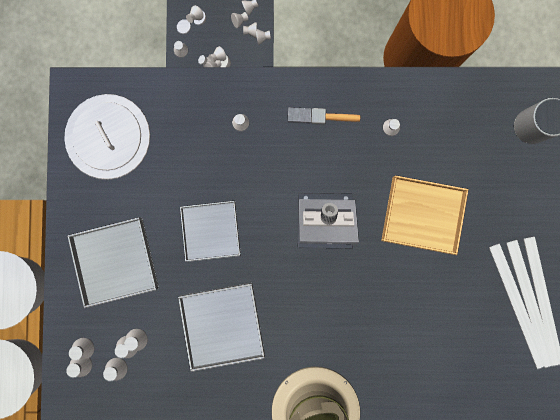

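```bash
cat > h.py <<'E'
import numpy as np, cv2
from scipy.spatial.transform import Rotation as R
from rig import arm, get_image, camera_info, find_in, mark_of
def ray(n,px):
    c=camera_info(n);K=c["intrinsics"];T=c["pose"]
    d=T[:3,:3]@np.linalg.inv(K)@np.array([px[0],px[1],1.]);return T[:3,3],d
def atz(n,px,z):
    o,d=ray(n,px);return o+d*(z-o[2])/d[2]
def proj(n,P):
    c=camera_info(n);T=np.linalg.inv(c["pose"]);p=T[:3,:3]@np.asarray(P)+T[:3,3];q=c["intrinsics"]@p;return q[:2]/q[2]
def tri(p1,p2,n1="side",n2="top"):
    A=[];b=[]
    o1,d1=ray(n1,p1);o2,d2=ray(n2,p2)
    s=np.linalg.lstsq(np.c_[d1,-d2],o2-o1,rcond=None)[0]
    a,b=o1+s[0]*d1,o2+s[1]*d2
    return (a+b)/2,np.linalg.norm(a-b)
E
python3 - <<'E'
from h import *
for t in ["stud","fixture","nut_center","casting_center","nut_tray","crate"]:
    for n in ("side","top"):
        print(t,n,[(np.round(d["pixel"],1).tolist(),round(d["conf"],2)) for d in mark_of(t,n)][:5])
E
```

```text
stud side []
stud top []
fixture side [([326.5, 201.3], 0.57)]
fixture top [([325.2, 219.7], 0.78)]
nut_center side [([326.5, 167.5], 0.52)]
nut_center top [([329.5, 211.4], 0.85), ([327.3, 219.4], 0.36)]
casting_center side [([328.5, 174.2], 0.93)]
casting_center top [([326.4, 218.5], 0.81), ([423.5, 213.2], 0.6)]
nut_tray side [([236.9, 276.1], 0.98), ([336.2, 340.9], 0.92), ([164.2, 385.1], 0.87)]
nut_tray top [([114.6, 265.4], 0.96), ([210.7, 231.5], 0.73), ([219.6, 323.0], 0.73)]
crate side []
crate top [([423.4, 213.9], 0.78)]
```

The pictures show three steel trays, at top (112,262), (210,231) and (221,327). The one at (210,231), side (240,275), is about 56 px across, which fits 150 mm; the others are about 77 px. The fixture is at top (328,220) and the crate at (425,215). Next I measure and enlarge.

```bash
python3 - <<'E'
from h import *
a=get_image("top");b=get_image("side")
c1=cv2.resize(a[185:275,165:255],(400,400),interpolation=cv2.INTER_CUBIC)
c2=cv2.resize(a[180:260,285:375],(400,400*80//90),interpolation=cv2.INTER_CUBIC)
c3=cv2.resize(b[140:240,275:375],(400,400),interpolation=cv2.INTER_CUBIC)
o=np.zeros((400,800,3),np.uint8);o[:,:400]=c1;o[:355,400:]=c2[:355]
cv2.imwrite("pics/c_top.png",o[:,:,::-1]);
c3=cv2.resize(b[140:240,275:408],(800,600),interpolation=cv2.INTER_CUBIC)
cv2.imwrite("pics/c_side.png",c3[:,:,::-1])
for px,n in [((181.5,208),"a"),((235,202.5),"b"),((240,258),"c"),((186,261.5),"d")]: print("trayS",atz("top",px,0.025))
for px in [(395,177),(467,188),(457,254),(383,240)]: print("crate",atz("top",px,0.035))
print("nut",tri((326.5,167.5),(329.5,211.4)));print("cast",tri((328.5,174.2),(326.4,218.5)));
print("fix",atz("top",(325.2,219.7),0),atz("side",(326.5,201.3),0))
print("tray",atz("top",(210.7,231.5),0),atz("side",(236.9,276.1),0))
print("crate",atz("top",(423.4,213.9),0))
E
```

```text
trayS [0.54878166 0.36320122 0.025     ]
trayS [0.56395991 0.21752165 0.025     ]
trayS [0.41346474 0.20310393 0.025     ]
trayS [0.40369934 0.34933892 0.025     ]
crate [ 0.63275678 -0.21531319  0.035     ]
crate [ 0.60310749 -0.40848305  0.035     ]
crate [ 0.42579867 -0.37859418  0.035     ]
crate [ 0.46283332 -0.18135748  0.035     ]
nut (array([ 0.53283788, -0.03381143,  0.10324226]), np.float64(0.007775459394564941))
cast (array([ 0.5160856 , -0.02546437,  0.09649085]), np.float64(0.004703805625556209))
fix [ 0.51843826 -0.02989779  0.        ] [ 0.51880422 -0.03238593  0.        ]
tray [0.48532864 0.28645541 0.        ] [ 4.92733368e-01  2.91225984e-01 -1.11022302e-16]
crate [ 0.53484802 -0.30058085  0.        ]
```

View pics/c_top.png

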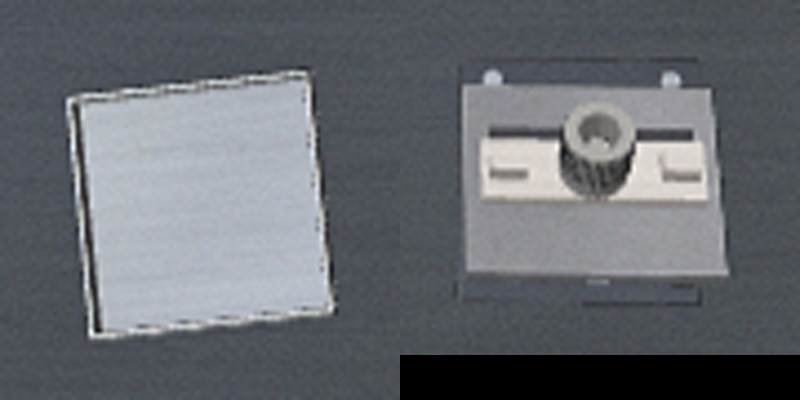

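View pics/c_side.png

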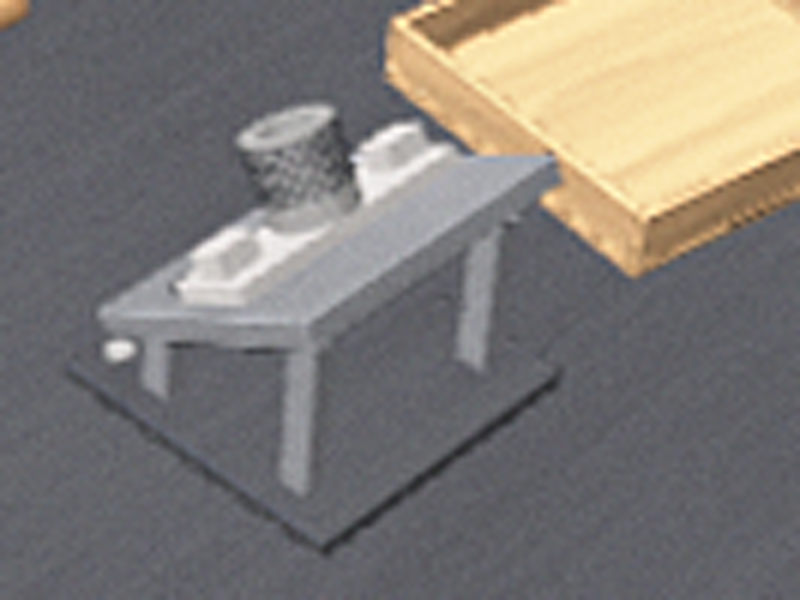

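```bash
cat > fit.py <<'E'
from h import *
from scipy.optimize import least_squares
s=np.sin(np.pi/6);c=np.cos(np.pi/6)
# fixture frame: x to high side; plate pt (u along up-slope, v, w normal)
def pl(u,v,w=0): return np.array([u*c-w*s, v, 0.085+u*s+w*c])
T=lambda x,y:(285+x/4.4444,180+y/4.4444)
S=lambda x,y:(275+x/6.015,140+y/6.0)
# fixture x ~ world -x, so fixture y ~ world -y (right in top image)
obs=[("top",T(62,87),pl(-.065,-.075)),("top",T(311,88),pl(-.065,.075)),("top",T(328,274),pl(.065,.075)),("top",T(65,272),pl(.065,-.075)),
("top",T(200,129),pl(0,0,.048)),("side",S(287,128),pl(0,0,.048)),
("side",S(70,365),np.array([-.075,-.075,0.005])),("side",S(325,550),np.array([.075,-.075,0.0])),("side",S(560,372),np.array([.075,.075,0.005])),
("side",S(100,315),pl(-.065,-.075)),("side",S(310,325),pl(.065,-.075)),("side",S(557,156),pl(.065,.075)),
("top",T(60,62),np.array([-.075,-.075,0.0])),("top",T(300,60),np.array([-.075,.075,0.0])),("top",T(300,303),np.array([.075,.075,0.0])),("top",T(60,302),np.array([.075,-.075,0.0]))]
def W(p,P): 
    cy,sy=np.cos(p[2]),np.sin(p[2]); return np.array([p[0]+cy*P[0]-sy*P[1],p[1]+sy*P[0]+cy*P[1],P[2]])
f=lambda p:np.concatenate([proj(n,W(p,P))-np.array(q) for n,q,P in obs])
r=least_squares(f,[.52,-.03,np.pi],loss="soft_l1")
if __name__=="__main__":
    print(r.x,np.degrees(r.x[2])); print(np.round(r.fun.reshape(-1,2),1).tolist())
    for w in (0,.028,.048): print(w,W(r.x,pl(0,0,w)))
E
python3 fit.py
```

```text
[ 0.51427565 -0.02967378  3.13974679] 179.8942397789723
[[-0.2, -0.3], [0.2, -0.3], [0.5, 0.4], [0.1, 0.6], [-0.2, 0.9], [-0.1, -1.7], [-0.6, 0.0], [0.1, 0.8], [0.4, -0.4], [-0.4, -2.0], [-0.6, -1.7], [0.1, -2.1], [-0.5, 0.1], [-0.3, 0.7], [-0.1, 0.4], [-0.6, 0.4]]
0 [ 0.51427565 -0.02967378  0.085     ]
0.028 [ 0.52827562 -0.02969962  0.10924871]
0.048 [ 0.53827561 -0.02971808  0.12656922]
```

```bash
python3 - <<'E'
from fit import *
pl2=[np.array([0,0,1.]) if P[2]>.02 else np.zeros(3) for n,q,P in obs]
g=lambda p:np.concatenate([proj(n,W(p,P+p[3]*k))-np.array(q) for (n,q,P),k in zip(obs,pl2)])
q=least_squares(g,[.52,-.03,np.pi,0],loss="soft_l1");print(q.x);print(np.round(q.fun.reshape(-1,2),1).tolist())
b=get_image("side");a=get_image("top")
def draw(im,n,z0):
    im=cv2.resize(im,None,fx=4,fy=4,interpolation=cv2.INTER_CUBIC)
    def line(Ps,col):
        pts=[((proj(n,W(r.x,P+np.array([0,0,z0])))+.5)*4-.5).round().astype(int) for P in Ps]
        cv2.polylines(im,[np.array(pts)],True,col,1)
    line([pl(-.065,-.075),pl(-.065,.075),pl(.065,.075),pl(.065,-.075)],(255,0,0))
    for w in (.008,.048): line([pl(.02*np.cos(t),.02*np.sin(t),w) for t in np.linspace(0,6.28,40)],(0,255,0))
    line([pl(x,y,.008) for x,y in((-.02,-.065),(-.02,.065),(.02,.065),(.02,-.065))],(255,255,0))
    line([P*np.array([1,1,0])+np.array([0,0,-z0]) for P in [np.array(k) for k in((-.075,-.075,0),(-.075,.075,0),(.075,.075,0),(.075,-.075,0))]],(0,255,255))
    return im
A=draw(a,"top",0)[720:1040,1140:1500];B=draw(b,"side",0)[560:960,1080:1520]
C=draw(b,"side",-.004)[560:960,1080:1520]
cv2.imwrite("pics/f1.png",np.hstack([np.pad(A,((0,80),(0,0),(0,0))),B])[:,:,::-1])
cv2.imwrite("pics/f2.png",C[:,:,::-1])
E
```

```text
[ 0.5148843  -0.03057859  3.13926705 -0.00675594]
[[0.0, -0.3], [0.1, -0.3], [0.5, 0.1], [0.4, 0.3], [-0.1, 0.8], [-0.2, 0.3], [-0.5, -0.3], [0.1, 0.4], [0.4, -0.7], [-0.4, -0.3], [-0.7, 0.2], [-0.2, -0.2], [-0.2, -0.1], [0.0, 0.5], [0.3, 0.2], [-0.3, 0.1]]
```

View pics/f1.png

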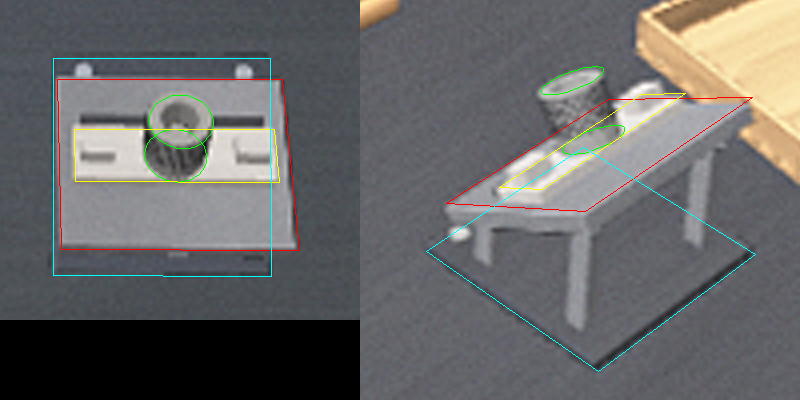

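View pics/f2.png

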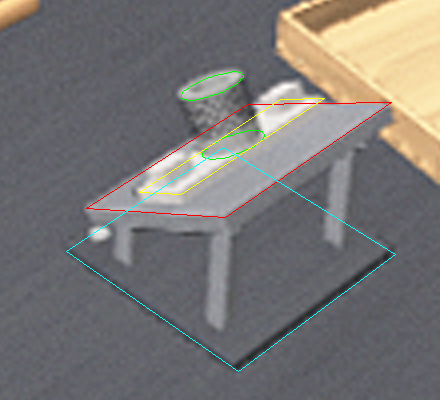

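```bash
sed -i 's|^T=.*|T=lambda x,y:(285+(x+.5)/4.4444-.5,180+(y+.5)/4.4444-.5)|; s|^S=.*|S=lambda x,y:(275+(x+.5)/6.015-.5,140+(y+.5)/6.0-.5)|' fit.py; python3 fit.py
cat >> h.py <<'E'
FX=np.array([.5150,-.0297]) # refined below
def tgt(w,theta,lat=(0,0)):
    "TCP pose at w along stud axis, q7-like angle theta"
    s,c=.5,np.sqrt(3)/2
    z=np.array([-s,0,-c]);x0=np.array([c,0,-s]);y0=np.array([0,-1,0])
    p=np.array([FX[0]+w*s,FX[1],.085+w*c])
    x=np.cos(theta)*x0+np.sin(theta)*y0
    return p,np.c_[x,np.cross(z,x),z]
def down(p,az):
    x=np.array([np.cos(az),np.sin(az),0]);z=np.array([0,0,-1.]);return np.array(p),np.c_[x,np.cross(z,x),z]
def rel(p,Rm):
    st=arm.state();R0=R.from_rotvec(st["tcp_rot"])
    d=R0.inv().apply(p-st["eef_pos"]);v=(R0.inv()*R.from_matrix(Rm)).as_rotvec()
    print("rel",np.round(d,4).tolist(),np.round(v,4).tolist(),"dist",round(np.linalg.norm(d),3),"ang",round(np.linalg.norm(v),3))
def show():
    st=arm.state()
    print("t",round(st["time"],2),"q",np.round(st["joint_positions"],2).tolist(),"p",np.round(st["eef_pos"],4).tolist(),"F",np.round(st["contact_force"],1).tolist(),"M",np.round(st["moment"],2).tolist(),"g",round(st["grip_width"]*.093,4))
E
```

```text
[ 0.51532815 -0.02895302  3.14026893] 179.9241559852132
[[-0.1, -0.3], [0.3, -0.4], [0.6, 0.3], [0.3, 0.6], [-0.1, 0.8], [-0.2, -1.3], [-0.7, 0.4], [0.0, 1.1], [0.3, -0.1], [-0.5, -1.6], [-0.7, -1.3], [-0.1, -1.8], [-0.4, 0.1], [-0.2, 0.7], [0.1, 0.3], [-0.4, 0.4]]
0 [ 0.51532815 -0.02895302  0.085     ]
0.028 [ 0.52932814 -0.02897155  0.10924871]
0.048 [ 0.53932813 -0.02898479  0.12656922]
```

```bash
sed -i 's/^FX=.*/FX=np.array([.5155,-.0292])/' h.py; python3 - <<'E'
from h import *
show(); rel(*tgt(.12,2.1)); rel(*tgt(.08,2.1))
E
```

```text
t 0.9 q [1.19, 0.6, -0.0, 1.6, 0.0, 0.94, -0.08] p [0.2203, -0.6907, 0.2186] F [1.1, -0.6, -0.3] M [-0.01, -0.01, 0.05] g 0.0929
rel [-0.5223, -0.5394, 0.0297] [-0.5356, 0.0592, 0.8183] dist 0.751 ang 0.98
rel [-0.5284, -0.5204, 0.0643] [-0.5356, 0.0592, 0.8183] dist 0.744 ang 0.98
```

```bash
python3 -m handwheel '[[-0.13,-0.135,0.007,-0.13,0.015,0.2,0.093],[-0.26,-0.27,0.015,-0.27,0.03,0.4,0.093],[-0.39,-0.4,0.022,-0.4,0.045,0.6,0.093],[-0.522,-0.539,0.03,-0.536,0.059,0.818,0.093],[-0.522,-0.539,0.03,-0.536,0.059,0.818,0.093],[-0.522,-0.539,0.03,-0.536,0.059,0.818,0.093],[-0.522,-0.539,0.03,-0.536,0.059,0.818,0.093],[-0.522,-0.539,0.03,-0.536,0.059,0.818,0.093],[-0.522,-0.539,0.03,-0.536,0.059,0.818,0.093],[-0.522,-0.539,0.03,-0.536,0.059,0.818,0.093],[-0.522,-0.539,0.03,-0.536,0.059,0.818,0.093],[-0.522,-0.539,0.03,-0.536,0.059,0.818,0.093],[-0.522,-0.539,0.03,-0.536,0.059,0.818,0.093],[-0.522,-0.539,0.03,-0.536,0.059,0.818,0.093],[-0.522,-0.539,0.03,-0.536,0.059,0.818,0.093],[-0.522,-0.539,0.03,-0.536,0.059,0.818,0.093],[-0.522,-0.539,0.03,-0.536,0.059,0.818,0.093],[-0.522,-0.539,0.03,-0.536,0.059,0.818,0.093]]'; python3 - <<'E'
from h import *
show(); rel(*tgt(.12,2.1)); rel(*tgt(.07,2.1))
E
```

```text
time: 2.7
eef_pos: [0.5746, -0.0311, 0.1886]
tcp_rot: [1.324, -2.312, -0.355]
contact_force: [-0.2, -0.9, 0.5]
grip_width: 0.999
t 2.7 q [-0.2, 0.71, 0.28, 1.62, -0.15, 1.36, -1.97] p [0.5746, -0.0311, 0.1886] F [-0.2, -0.9, 0.5] M [0.07, -0.45, -0.01] g 0.0929
rel [-0.002, 0.0004, -0.0007] [0.0004, -0.0009, -0.0011] dist 0.002 ang 0.001
rel [-0.002, 0.0004, 0.0493] [0.0004, -0.0009, -0.0011] dist 0.049 ang 0.001
```

```bash
cat >> h.py <<'E'
def pic(tag,tw=(240,140,170,130),sw=(240,100,170,130)):
    o=[]
    for n,(x,y,w,h) in (("top",tw),("side",sw)):
        im=get_image(n)[y:y+h,x:x+w]; o.append(cv2.resize(im,(398,int(398*h/w)),interpolation=cv2.INTER_CUBIC))
    H=max(k.shape[0] for k in o); o=[np.pad(k,((0,H-k.shape[0]),(0,2),(0,0))) for k in o]
    cv2.imwrite(f"pics/{tag}.png",np.hstack(o)[:,:,::-1])
E
python3 -c "
from h import *
pic('hov')"
```

```text
(no output)
```

View pics/hov.png

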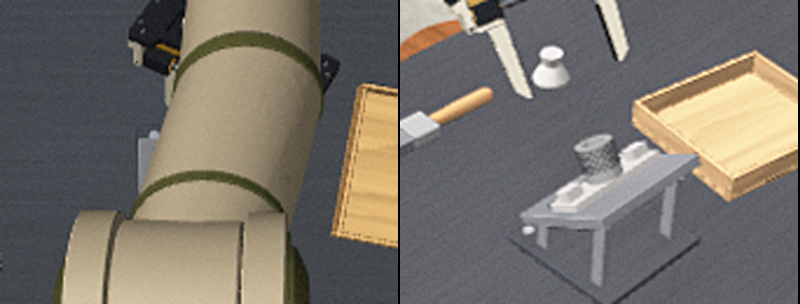

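```bash
python3 -m handwheel '[[-0.002,0,0.025,0,0,0,0.093],[-0.002,0,0.045,0,0,0,0.093],[-0.002,0,0.064,0,0,0,0.093],[-0.002,0,0.064,0,0,0,0.093]]'; python3 - <<'E'
from h import *
print(proj("side",[.5746,-.0311,.1886]))
show(); rel(*tgt(.024,2.1)); pic('hov2',sw=(260,90,130,110))
st=arm.state();Rm=R.from_rotvec(st["tcp_rot"]).as_matrix()
for k in(-1,1): print(proj("side",st["eef_pos"]+k*.0465*Rm[:,0]))
print(proj("side",st["eef_pos"]))
E
```

```text
time: 3.2
eef_pos: [0.5409, -0.0319, 0.1322]
tcp_rot: [1.317, -2.312, -0.358]
contact_force: [0.0, 0.5, 1.5]
grip_width: 0.999
[313.03904349 132.11808989]
t 3.2 q [-0.19, 0.74, 0.26, 1.74, -0.16, 1.22, -1.96] p [0.5409, -0.0319, 0.1322] F [0.0, 0.5, 1.5] M [0.11, -0.5, 0.01] g 0.0929
rel [-0.0032, -0.0002, 0.0295] [0.0043, -0.0011, -0.0055] dist 0.03 ang 0.007
[304.05224439 163.38090908]
[339.33787953 148.89799096]
[321.71616591 156.13078795]
```

View pics/hov2.png

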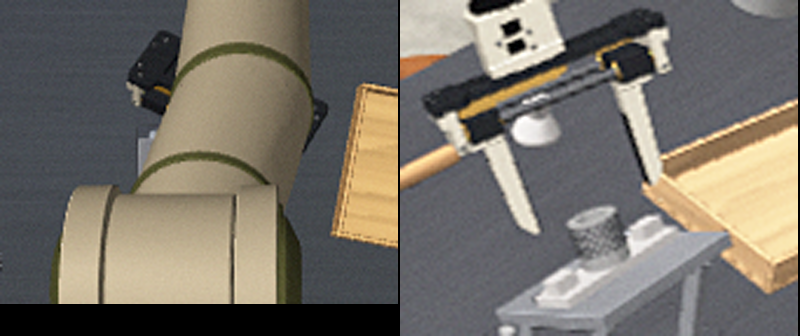

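```bash
python3 -m handwheel '[[-0.003,0,0.01,0,0,-0.005,0.093],[-0.003,0,0.02,0,0,-0.005,0.093],[-0.003,0,0.029,0,0,-0.005,0.093],[-0.003,0,0.029,0,0,-0.005,0.093],[-0.003,0,0.029,0,0,-0.005,0.093]]' 15; python3 - <<'E'
from h import *
show(); rel(*tgt(.024,2.1)); get_image("side");show(); rel(*tgt(.024,2.1)); pic('hov3',sw=(260,90,130,110));show(); rel(*tgt(.024,2.1))
E
```

```text
time: 3.8
eef_pos: [0.53, -0.0288, 0.1077]
tcp_rot: [1.326, -2.311, -0.357]
contact_force: [-1.5, 0.5, 0.1]
grip_width: 0.998
t 3.8 q [-0.2, 0.76, 0.25, 1.78, -0.17, 1.15, -1.95] p [0.53, -0.0288, 0.1077] F [-1.5, 0.5, 0.1] M [0.07, -0.56, 0.01] g 0.0928
rel [0.001, 0.0009, 0.0029] [0.0012, 0.0003, 0.0004] dist 0.003 ang 0.001
t 3.85 q [-0.2, 0.76, 0.25, 1.78, -0.17, 1.15, -1.95] p [0.5303, -0.0289, 0.1079] F [-0.8, 0.1, 0.9] M [0.07, -0.53, 0.01] g 0.0933
rel [0.001, 0.0011, 0.0032] [0.0007, 0.0005, 0.0003] dist 0.004 ang 0.001
t 3.95 q [-0.2, 0.76, 0.25, 1.78, -0.17, 1.15, -1.95] p [0.5305, -0.0289, 0.108] F [-0.8, -0.5, 0.4] M [0.06, -0.53, -0.02] g 0.0932
rel [0.001, 0.0011, 0.0034] [0.0003, 0.0008, 0.0003] dist 0.004 ang 0.001
```

View pics/hov3.png

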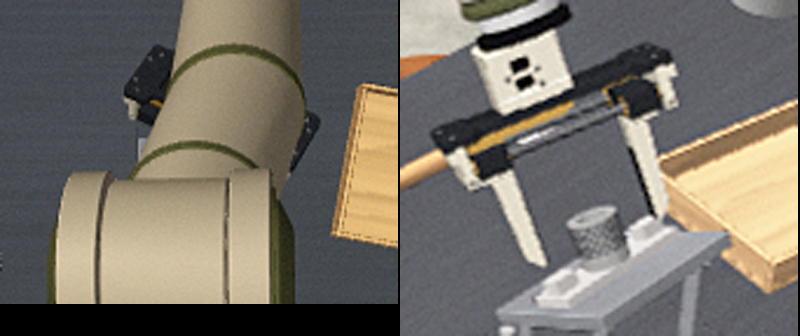

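```bash
python3 -m handwheel '[[0.001,0.001,0.004,0,0,0,0.08],[0.001,0.001,0.005,0,0,0,0.06],[0.001,0.001,0.005,0,0,0,0.05],[0.001,0.001,0.005,0,0,0,0.045]]' 15; python3 - <<'E'
from h import *
show(); rel(*tgt(.024,2.1)); 
E
```

```text
time: 4.35
eef_pos: [0.5269, -0.0293, 0.1044]
tcp_rot: [1.326, -2.312, -0.356]
contact_force: [0.6, 0.0, -0.2]
grip_width: 0.703
t 4.35 q [-0.19, 0.76, 0.25, 1.79, -0.17, 1.14, -1.95] p [0.5269, -0.0293, 0.1044] F [0.6, 0.0, -0.2] M [0.06, -0.49, 0.03] g 0.0654
rel [0.0, 0.0001, -0.0015] [0.0002, 0.0009, 0.0003] dist 0.002 ang 0.001
```

```bash
python3 -m handwheel '[[0,0,-0.001,0,0,0,0.044],[0,0,-0.001,0,0,0,0.044],[0,0,-0.001,0,0,0,0.044],[0,0,-0.001,0,0,0,0.041],[0,0,-0.001,0,0,0,0.041]]' 15; python3 - <<'E'
from h import *
show(); rel(*tgt(.024,2.1)); pic('g1',sw=(275,110,100,80))
E
```

```text
time: 4.85
eef_pos: [0.5275, -0.029, 0.1052]
tcp_rot: [1.327, -2.312, -0.356]
contact_force: [1.5, 1.1, 0.0]
grip_width: 0.446
t 4.85 q [-0.19, 0.76, 0.25, 1.79, -0.17, 1.14, -1.95] p [0.5275, -0.029, 0.1052] F [1.5, 1.1, 0.0] M [0.21, -0.67, -0.1] g 0.0415
rel [0.0003, 0.0002, -0.0005] [0.0001, 0.0012, 0.0005] dist 0.001 ang 0.001
```

View pics/g1.png

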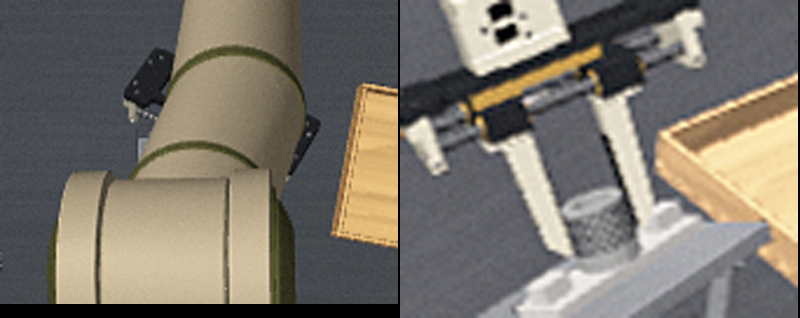

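```bash
python3 -m handwheel '[[0,0,0,0,0,0,0.038],[0,0,0,0,0,0,0.036],[0,0,0,0,0,0,0.034],[0,0,0,0,0,0,0.034]]' 15; python3 - <<'E'
from h import *
show(); rel(*tgt(.024,2.1))
E
```

```text
time: 5.35
eef_pos: [0.5275, -0.029, 0.1052]
tcp_rot: [1.327, -2.312, -0.356]
contact_force: [0.6, 0.2, 0.1]
grip_width: 0.434
t 5.35 q [-0.19, 0.76, 0.25, 1.79, -0.17, 1.14, -1.95] p [0.5275, -0.029, 0.1052] F [0.6, 0.2, 0.1] M [0.23, -0.66, -0.1] g 0.0403
rel [0.0003, 0.0002, -0.0005] [-0.0, 0.0011, 0.0005] dist 0.001 ang 0.001
```

```bash
python3 -m handwheel '[[0,0,-0.0002,0,0,-0.06,0.034],[0,0,-0.0004,0,0,-0.14,0.034],[0,0,-0.0007,0,0,-0.24,0.034],[0,0,-0.001,0,0,-0.34,0.034],[0,0,-0.001,0,0,-0.34,0.034]]'; python3 - <<'E'
from h import *
show(); rel(*tgt(.024+.001,2.1-.34))
E
```

```text
time: 5.85
eef_pos: [0.5279, -0.0295, 0.106]
tcp_rot: [1.723, -2.081, -0.463]
contact_force: [-0.6, -0.3, -1.8]
grip_width: 0.434
t 5.85 q [-0.13, 0.75, 0.15, 1.78, -0.11, 1.14, -1.68] p [0.5279, -0.0295, 0.106] F [-0.6, -0.3, -1.8] M [-0.0, -0.67, -0.02] g 0.0403
rel [-0.0002, 0.0002, -0.0006] [-0.0001, 0.0013, 0.0016] dist 0.001 ang 0.002
```

```bash
python3 -m handwheel '[[0,0,-0.0003,0,0,-0.1,0.034],[0,0,-0.0006,0,0,-0.2,0.034],[0,0,-0.0009,0,0,-0.3,0.034],[0,0,-0.0012,0,0,-0.4,0.034],[0,0,-0.0015,0,0,-0.5,0.034],[0,0,-0.0017,0,0,-0.6,0.034],[0,0,-0.002,0,0,-0.7,0.034],[0,0,-0.0023,0,0,-0.8,0.034],[0,0,-0.0026,0,0,-0.9,0.034],[0,0,-0.0029,0,0,-1.0,0.034],[0,0,-0.0032,0,0,-1.1,0.034],[0,0,-0.0032,0,0,-1.1,0.034]]'; python3 - <<'E'
from h import *
show(); rel(*tgt(.024+.0042,2.1-1.44)); pic('t1',sw=(275,110,100,80))
E
```

```text
time: 7.05
eef_pos: [0.5297, -0.0289, 0.1086]
tcp_rot: [2.729, -0.935, -0.732]
contact_force: [2.2, 4.1, -1.2]
grip_width: 0.428
t 7.05 q [0.08, 0.75, -0.2, 1.76, 0.09, 1.17, -0.81] p [0.5297, -0.0289, 0.1086] F [2.2, 4.1, -1.2] M [0.69, -1.04, -0.38] g 0.0398
rel [-0.0002, 0.0006, -0.0007] [-0.0025, 0.0011, 0.0007] dist 0.001 ang 0.003
```

View pics/t1.png

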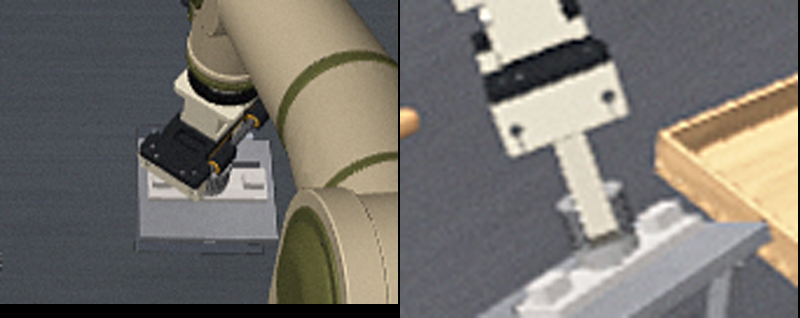

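```bash
python3 -m handwheel '[[0,0,-0.0003,0,0,-0.1,0.034],[0,0,-0.0006,0,0,-0.2,0.034],[0,0,-0.0009,0,0,-0.3,0.034],[0,0,-0.0012,0,0,-0.4,0.034],[0,0,-0.0015,0,0,-0.5,0.034],[0,0,-0.0017,0,0,-0.6,0.034],[0,0,-0.002,0,0,-0.7,0.034],[0,0,-0.0023,0,0,-0.8,0.034],[0,0,-0.0026,0,0,-0.9,0.034],[0,0,-0.0029,0,0,-1.0,0.034],[0,0,-0.0029,0,0,-1.0,0.034]]'; python3 - <<'E'
from h import *
show(); rel(*tgt(.024+.0071,2.1-2.44)); pic('t2',sw=(275,110,100,80))
E
```

```text
time: 8.25
eef_pos: [0.5308, -0.0294, 0.111]
tcp_rot: [-2.911, -0.492, 0.78]
contact_force: [-0.1, 0.8, -1.4]
grip_width: 0.432
t 8.25 q [0.26, 0.79, -0.5, 1.74, 0.26, 1.22, -0.02] p [0.5308, -0.0294, 0.111] F [-0.1, 0.8, -1.4] M [0.09, -0.68, -0.11] g 0.0402
rel [-0.0002, -0.0003, -0.0009] [-0.0019, -0.0004, -0.0046] dist 0.001 ang 0.005
```

View pics/t2.png

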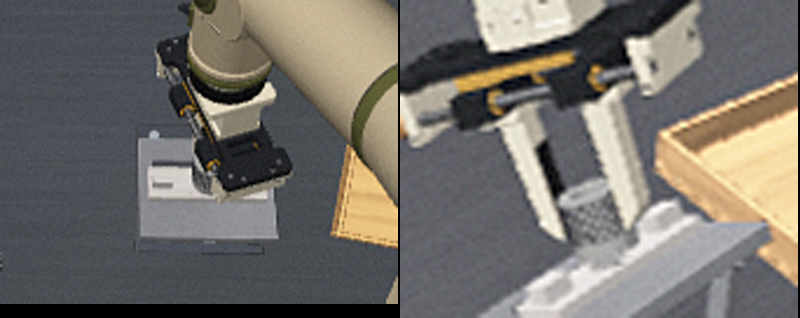

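```bash
python3 -m handwheel '[[0,0,-0.0003,0,0,-0.1,0.034],[0,0,-0.0006,0,0,-0.2,0.034],[0,0,-0.0009,0,0,-0.3,0.034],[0,0,-0.0012,0,0,-0.4,0.034],[0,0,-0.0015,0,0,-0.5,0.034],[0,0,-0.0017,0,0,-0.6,0.034],[0,0,-0.002,0,0,-0.7,0.034],[0,0,-0.0023,0,0,-0.8,0.034],[0,0,-0.0026,0,0,-0.9,0.034],[0,0,-0.0029,0,0,-1.0,0.034],[0,0,-0.0029,0,0,-1.0,0.034]]'; python3 - <<'E'
from h import *
show(); rel(*tgt(.024+.010,2.1-3.44))
E
```

```text
time: 9.45
eef_pos: [0.532, -0.0295, 0.1132]
tcp_rot: [-2.17, -1.702, 0.581]
contact_force: [-0.3, 1.2, -1.1]
grip_width: 0.435
t 9.45 q [0.43, 0.87, -0.79, 1.73, 0.43, 1.32, 0.78] p [0.532, -0.0295, 0.1132] F [-0.3, 1.2, -1.1] M [0.17, -0.8, -0.13] g 0.0405
rel [0.0003, -0.0002, -0.0013] [-0.0014, -0.0014, -0.0095] dist 0.001 ang 0.01
```

```bash
python3 -m handwheel '[[0,0,-0.0002,0,0,-0.1,0.034],[0,0,-0.0004,0,0,-0.2,0.034],[0,0,-0.0007,0,0,-0.3,0.034],[0,0,-0.001,0,0,-0.4,0.034],[0,0,-0.0013,0,0,-0.5,0.034],[0,0,-0.0016,0,0,-0.6,0.034],[0,0,-0.002,0,0,-0.7,0.034],[0,0,-0.002,0,0,-0.7,0.034]]'; python3 - <<'E'
from h import *
show(); rel(*tgt(.024+.0115,2.1-4.14));pic('t3',sw=(275,110,100,80))
E
```

```text
time: 10.25
eef_pos: [0.5332, -0.0295, 0.1144]
tcp_rot: [-1.412, -2.266, 0.377]
contact_force: [3.0, 1.4, -3.0]
grip_width: 0.426
t 10.25 q [0.52, 0.95, -0.99, 1.72, 0.55, 1.4, 1.34] p [0.5332, -0.0295, 0.1144] F [3.0, 1.4, -3.0] M [0.31, -1.25, -0.14] g 0.0396
rel [0.0005, -0.0004, -0.0012] [-0.0001, -0.0022, -0.0126] dist 0.001 ang 0.013
```

View pics/t3.png

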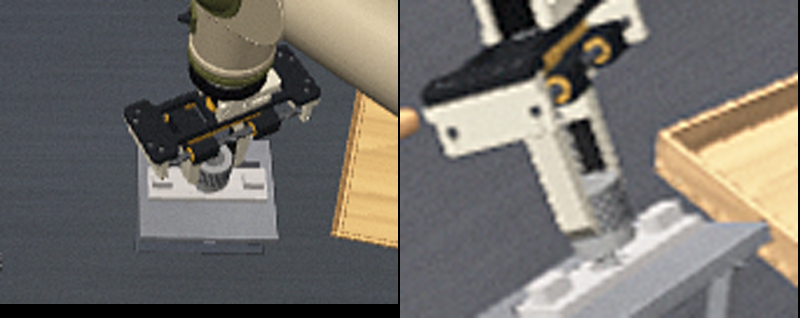

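```bash
python3 -m handwheel '[[0,0,-0.001,0,0,-0.05,0.034],[0,0,-0.002,0,0,-0.1,0.034],[0,0,-0.003,0,0,-0.1,0.034],[0,0,-0.003,0,0,-0.1,0.034]]'; python3 - <<'E'
from h import *
show(); rel(*tgt(.024+.0145,2.1-4.24))
E
```

```text
time: 10.75
eef_pos: [0.5346, -0.0293, 0.1173]
tcp_rot: [-1.3, -2.323, 0.347]
contact_force: [1.6, 2.8, -2.2]
grip_width: 0.431
t 10.75 q [0.53, 0.96, -1.02, 1.71, 0.56, 1.42, 1.42] p [0.5346, -0.0293, 0.1173] F [1.6, 2.8, -2.2] M [0.58, -1.18, -0.3] g 0.0401
rel [0.0003, -0.0003, -0.001] [-0.0, -0.0017, -0.0188] dist 0.001 ang 0.019
```

```bash
python3 -m handwheel '[[0,0,-0.002,0,0,0,0.034],[0,0,-0.005,0,0,0,0.034],[0,0,-0.008,0,0,0,0.034],[0,0,-0.008,0,0,0,0.034]]'; python3 - <<'E'
from h import *
show(); rel(*tgt(.024+.0225,2.1-4.24));pic('t4',sw=(275,110,100,80))
E
```

```text
time: 11.15
eef_pos: [0.5389, -0.0297, 0.1248]
tcp_rot: [-1.302, -2.323, 0.348]
contact_force: [-0.6, 0.3, -1.6]
grip_width: 0.434
t 11.15 q [0.53, 0.96, -1.02, 1.7, 0.56, 1.44, 1.42] p [0.5389, -0.0297, 0.1248] F [-0.6, 0.3, -1.6] M [0.08, -0.79, -0.01] g 0.0404
rel [0.0006, -0.0, -0.0004] [-0.0001, -0.001, -0.0197] dist 0.001 ang 0.02
```

View pics/t4.png

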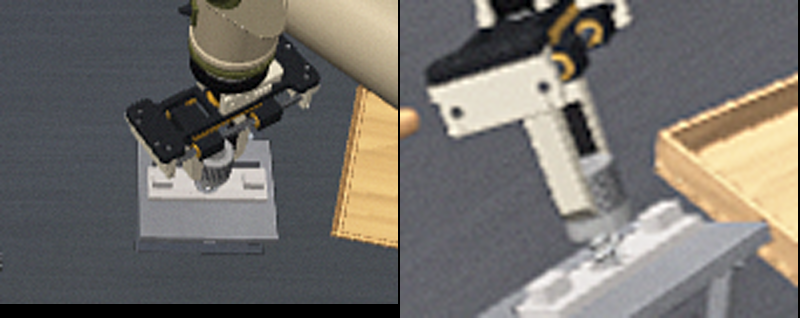

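The nut is free: side (605,245) shows the bare stud under it, and the wrist carries 1.6 N. I lift it clear along the axis.

```bash
python3 -m handwheel '[[0,0,-0.006,0,0,0,0.034],[0,0,-0.014,0,0,0,0.034],[0,0,-0.024,0,0,0,0.034],[0,0,-0.04,0,0,0,0.034],[0,0,-0.06,0,0,0,0.034],[0,0,-0.06,0,0,0,0.034]]' 25; python3 - <<'E'
from h import *
show(); pic('t5')
for az in np.arange(-3,3.1,.5):
    print(round(az,1),end=' ');rel(*down([.4825,.2833,.12],az))
a=get_image("top");cv2.imwrite("pics/t5f.png",a[:,:,::-1])
E
```

```text
time: 11.85
eef_pos: [0.5709, -0.0288, 0.1789]
tcp_rot: [-1.303, -2.325, 0.344]
contact_force: [0.1, -0.5, -1.2]
grip_width: 0.427
t 11.85 q [0.51, 0.92, -1.04, 1.59, 0.52, 1.55, 1.47] p [0.5709, -0.0288, 0.1789] F [0.1, -0.5, -1.2] M [0.11, -0.81, -0.03] g 0.0398
-3.0 rel [0.291, 0.1238, 0.0925] [-0.2349, -0.5014, -1.135] dist 0.33 ang 1.263
-2.5 rel [0.291, 0.1238, 0.0925] [-0.1099, -0.5775, -1.621] dist 0.33 ang 1.724
-2.0 rel [0.291, 0.1238, 0.0925] [0.0395, -0.6376, -2.1043] dist 0.33 ang 2.199
-1.5 rel [0.291, 0.1238, 0.0925] [0.2186, -0.6781, -2.5831] dist 0.33 ang 2.68
-1.0 rel [0.291, 0.1238, 0.0925] [-0.4304, 0.6837, 3.0146] dist 0.33 ang 3.121
-0.5 rel [0.291, 0.1238, 0.0925] [-0.5116, 0.4852, 2.5424] dist 0.33 ang 2.638
0.0 rel [0.291, 0.1238, 0.0925] [-0.5534, 0.3088, 2.0631] dist 0.33 ang 2.158
0.5 rel [0.291, 0.1238, 0.0925] [-0.5648, 0.1496, 1.5795] dist 0.33 ang 1.684
1.0 rel [0.291, 0.1238, 0.0925] [-0.5515, 0.0049, 1.0934] dist 0.33 ang 1.225
1.5 rel [0.291, 0.1238, 0.0925] [-0.5166, -0.127, 0.6058] dist 0.33 ang 0.806
2.0 rel [0.291, 0.1238, 0.0925] [-0.462, -0.2471, 0.1174] dist 0.33 ang 0.537
2.5 rel [0.291, 0.1238, 0.0925] [-0.3886, -0.3556, -0.371] dist 0.33 ang 0.644
3.0 rel [0.291, 0.1238, 0.0925] [-0.2961, -0.4522, -0.8591] dist 0.33 ang 1.015
```

View pics/t5.png

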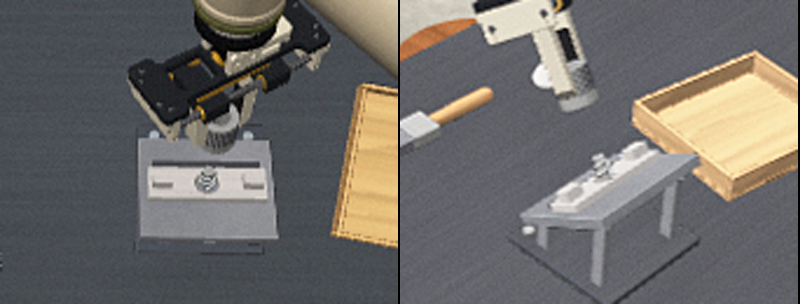

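```bash
python3 -m handwheel '[[0.029,0.012,0.005,-0.05,-0.013,0.06,0.034],[0.058,0.025,0.012,-0.1,-0.026,0.12,0.034],[0.087,0.037,0.02,-0.155,-0.038,0.18,0.034],[0.116,0.05,0.03,-0.21,-0.05,0.24,0.034],[0.146,0.062,0.04,-0.26,-0.064,0.3,0.034],[0.175,0.074,0.05,-0.31,-0.076,0.36,0.034],[0.204,0.087,0.062,-0.36,-0.09,0.42,0.034],[0.233,0.1,0.073,-0.41,-0.1,0.48,0.034],[0.262,0.112,0.083,-0.465,-0.115,0.545,0.034],[0.291,0.124,0.0925,-0.517,-0.127,0.606,0.034],[0.291,0.124,0.0925,-0.517,-0.127,0.606,0.034],[0.291,0.124,0.0925,-0.517,-0.127,0.606,0.034]]' 25; python3 - <<'E'
from h import *
show(); rel(*down([.4825,.2833,.05],1.5)); pic('n1',tw=(140,150,170,130),sw=(180,170,170,130))
E
```

```text
time: 13.2
eef_pos: [0.4805, 0.2838, 0.1191]
tcp_rot: [-2.294, -2.146, 0.004]
contact_force: [-0.7, -0.9, -2.1]
grip_width: 0.431
t 13.2 q [-0.11, 0.65, -0.78, 2.04, 0.68, 0.73, 0.18] p [0.4805, 0.2838, 0.1191] F [-0.7, -0.9, -2.1] M [0.0, -0.17, -0.05] g 0.04
rel [-0.0003, 0.0022, 0.0691] [-0.0019, 0.0016, 0.0045] dist 0.069 ang 0.005
```

View pics/n1.png

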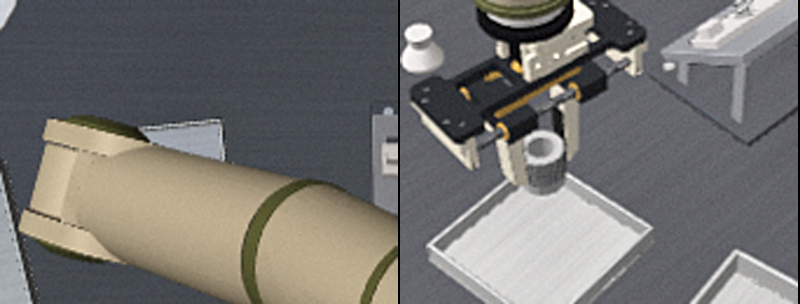

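```bash
python3 -m handwheel '[[0,0.001,0.02,0,0,0,0.034],[0,0.002,0.045,0,0,0,0.034],[0,0.002,0.07,0,0,0,0.034],[0,0.002,0.085,0,0,0,0.034],[0,0.002,0.092,0,0,0,0.034],[0,0.002,0.092,0,0,0,0.034]]'; python3 - <<'E'
from h import *
show(); pic('n2',tw=(140,150,170,130),sw=(180,200,130,100))
E
```

```text
time: 13.9
eef_pos: [0.4843, 0.2797, 0.026]
tcp_rot: [-2.301, -2.138, 0.007]
contact_force: [-0.8, 0.5, -1.3]
grip_width: 0.43
t 13.9 q [-0.2, 0.77, -0.63, 2.09, 0.86, 0.57, 0.03] p [0.4843, 0.2797, 0.026] F [-0.8, 0.5, -1.3] M [0.05, -0.15, 0.02] g 0.04
```

View pics/n2.png

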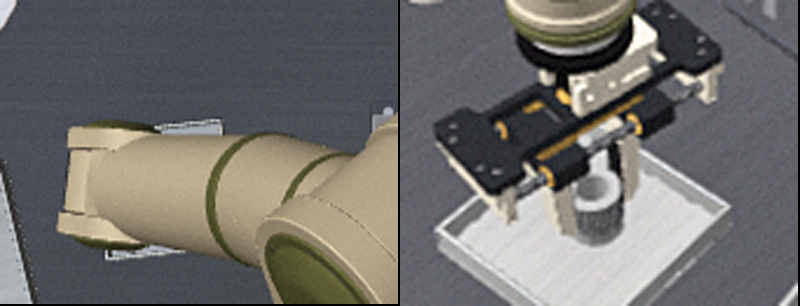

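```bash
python3 -m handwheel '[[0,0,0.002,0,0,0,0.034],[0,0,0.004,0,0,0,0.034],[0,0,0.005,0,0,0,0.034],[0,0,0.005,0,0,0,0.034]]'; python3 - <<'E'
from h import *
show()
E
```

```text
time: 14.4
eef_pos: [0.4846, 0.2808, 0.0224]
tcp_rot: [-2.301, -2.139, 0.003]
contact_force: [0.4, 0.0, -2.4]
grip_width: 0.432
t 14.4 q [-0.21, 0.77, -0.62, 2.09, 0.87, 0.56, 0.02] p [0.4846, 0.2808, 0.0224] F [0.4, 0.0, -2.4] M [0.01, -0.15, 0.01] g 0.0402
```

```bash
python3 -m handwheel '[[0,0,0.002,0,0,0,0.034],[0,0,0.003,0,0,0,0.034],[0,0,0.003,0,0,0,0.034]]'; python3 - <<'E'
from h import *
show()
E
python3 -m handwheel '[[0,0,0.001,0,0,0,0.034],[0,0,0.002,0,0,0,0.034],[0,0,0.002,0,0,0,0.034]]'; python3 - <<'E'
from h import *
show()
E
```

```text
time: 14.7
eef_pos: [0.4846, 0.2809, 0.0193]
tcp_rot: [-2.3, -2.139, 0.004]
contact_force: [-0.6, 0.6, -1.3]
grip_width: 0.427
t 14.7 q [-0.21, 0.78, -0.62, 2.09, 0.88, 0.56, 0.02] p [0.4846, 0.2809, 0.0193] F [-0.6, 0.6, -1.3] M [0.02, -0.09, -0.02] g 0.0398
time: 15.0
eef_pos: [0.4846, 0.2808, 0.019]
tcp_rot: [2.299, 2.139, -0.002]
contact_force: [-4.0, -4.0, 23.1]
grip_width: 0.431
t 15.0 q [-0.22, 0.78, -0.62, 2.09, 0.88, 0.56, 0.01] p [0.4846, 0.2808, 0.019] F [-4.0, -4.0, 23.1] M [-0.97, 0.69, -0.06] g 0.0401
```

Floor contact (23 N up) at TCP z = 0.019, as expected. I ease off and open gently.

```bash
python3 -m handwheel '[[0,0,0.0,0,0,0,0.034],[0,0,0.0,0,0,0,0.044],[0,0,0.0,0,0,0,0.05],[0,0,0.0,0,0,0,0.056],[0,0,0,0,0,0,0.062],[0,0,0,0,0,0,0.062]]'; python3 - <<'E'
from h import *
show(); pic('n3',tw=(140,150,170,130),sw=(180,200,130,100))
E
```

```text
time: 15.6
eef_pos: [0.4846, 0.2807, 0.0188]
tcp_rot: [2.299, 2.139, -0.003]
contact_force: [-0.1, -0.3, 0.2]
grip_width: 0.665
t 15.6 q [-0.22, 0.78, -0.62, 2.09, 0.88, 0.56, 0.01] p [0.4846, 0.2807, 0.0188] F [-0.1, -0.3, 0.2] M [0.08, -0.13, 0.02] g 0.0618
```

View pics/n3.png

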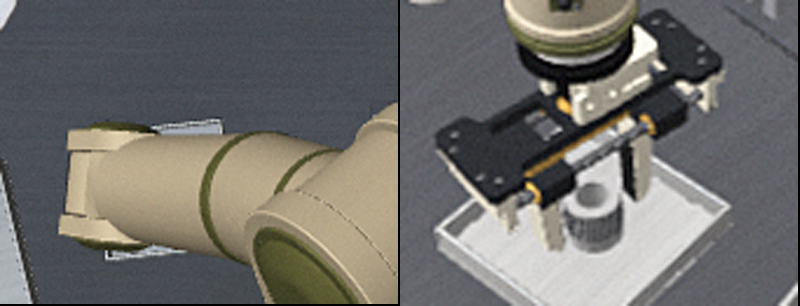

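```bash
python3 -m handwheel '[[0,0,-0.02,0,0,0,0.062],[0,0,-0.06,0,0,0,0.062],[0,0,-0.1,0,0,0,0.062],[0,0,-0.15,0,0,0,0.062],[0,0,-0.18,0,0,0,0.062]]'; python3 - <<'E'
from h import *
show(); pic('c1',tw=(285,180,90,75),sw=(275,135,110,90))
from rig import mark_of
t=[(np.round(d["pixel"],1).tolist(),round(d["conf"],2)) for d in mark_of("casting_center","top")];print(t)
t=[(np.round(d["pixel"],1).tolist(),round(d["conf"],2)) for d in mark_of("casting_center","side")];print(t)
t=[(np.round(d["pixel"],1).tolist(),round(d["conf"],2)) for d in mark_of("stud","top")];print(t)
a=get_image("top");cv2.imwrite("pics/c1f.png",a[:,:,::-1])
E
```

```text
time: 16.2
eef_pos: [0.4848, 0.2819, 0.202]
tcp_rot: [2.299, 2.139, 0.001]
contact_force: [0.6, 0.5, 0.9]
grip_width: 0.668
t 16.2 q [-0.03, 0.55, -0.87, 1.96, 0.55, 0.88, 0.3] p [0.4848, 0.2819, 0.202] F [0.6, 0.5, 0.9] M [0.1, -0.18, -0.01] g 0.0621
[([326.3, 220.4], 0.92)]
[([326.1, 171.3], 0.93)]
[([328.6, 222.2], 0.63)]
```

View pics/c1.png

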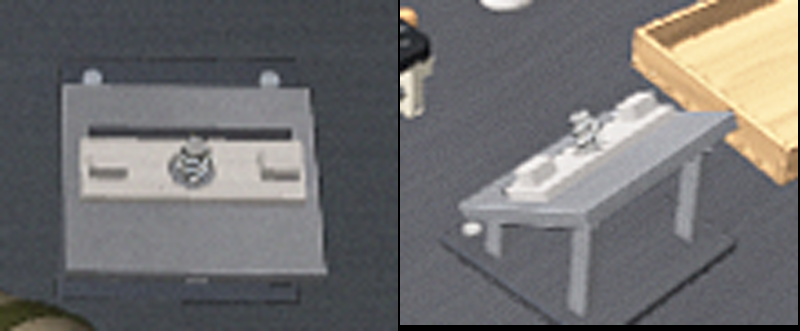

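View pics/c1f.png

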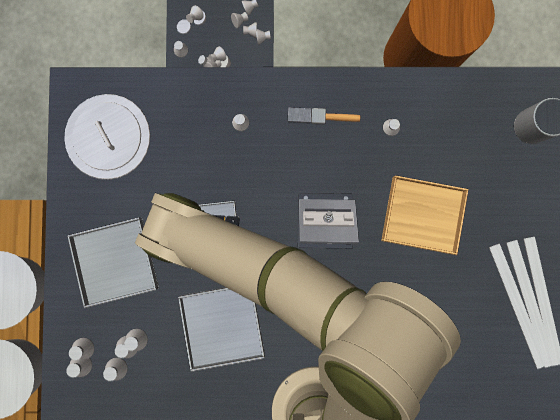

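```bash
python3 - <<'E'
from h import *
s,c=.5,np.sqrt(3)/2
n=np.array([s,0,c]);U=np.array([-c,0,s]) # up slope
O=np.array([FX[0],FX[1],.085])
def onp(cam,px,w):
    o,d=ray(cam,px); t=((O+w*n-o)@n)/(d@n); P=o+t*d-O; return round(P@U*1000,1),round(P[1]*1000,1)
k=398/90
for x,y in((80,138),(301,140),(303,199),(81,198)): print("bar",onp("top",(285+(x+.5)/k-.5,180+(y+.5)/k-.5),.008))
for x,y in((64,86),(308,88),(325,272),(66,269)): print("plate",onp("top",(285+(x+.5)/k-.5,180+(y+.5)/k-.5),.0))
for w,x,y in((.032,196,142),(.008,191,169)): print("stud",onp("top",(285+(x+.5)/k-.5,180+(y+.5)/k-.5),w))
k=398/110
for x,y in((502-400,192),(545-400,198)): print("bar side",onp("side",(275+(x+.5)/k-.5,135+(y+.5)/k-.5),.008))
im=cv2.resize(get_image("top")[180:255,285:375],None,fx=8,fy=8,interpolation=cv2.INTER_CUBIC)
def q(u,v,w): 
    p=proj("top",O+u*U+np.array([0,v,0])+w*n); return (((p-[285,180])+.5)*8-.5).round().astype(int)
def rect(u0,u1,v0,v1,w,col): cv2.polylines(im,[np.array([q(u0,v0,w),q(u1,v0,w),q(u1,v1,w),q(u0,v1,w)])],True,col,1)
rect(-.02,.02,-.065,.065,.008,(255,0,0))
for m in(-.05,.05): rect(-.008,.008,m-.011,m+.011,.02,(0,255,0))
rect(-.065,.065,-.075,.075,0,(0,0,255))
cv2.imwrite("pics/c2.png",im[:,:,::-1])
E
```

```text
bar (np.float64(-21.8), np.float64(65.3))
bar (np.float64(-20.6), np.float64(-64.5))
bar (np.float64(20.1), np.float64(-62.4))
bar (np.float64(19.6), np.float64(65.8))
plate (np.float64(-64.5), np.float64(73.6))
plate (np.float64(-63.2), np.float64(-73.1))
plate (np.float64(64.0), np.float64(-72.4))
plate (np.float64(62.3), np.float64(75.1))
stud (np.float64(-3.5), np.float64(0.2))
stud (np.float64(-0.3), np.float64(1.2))
bar side (np.float64(-15.3), np.float64(72.7))
bar side (np.float64(34.2), np.float64(77.8))
```

View pics/c2.png

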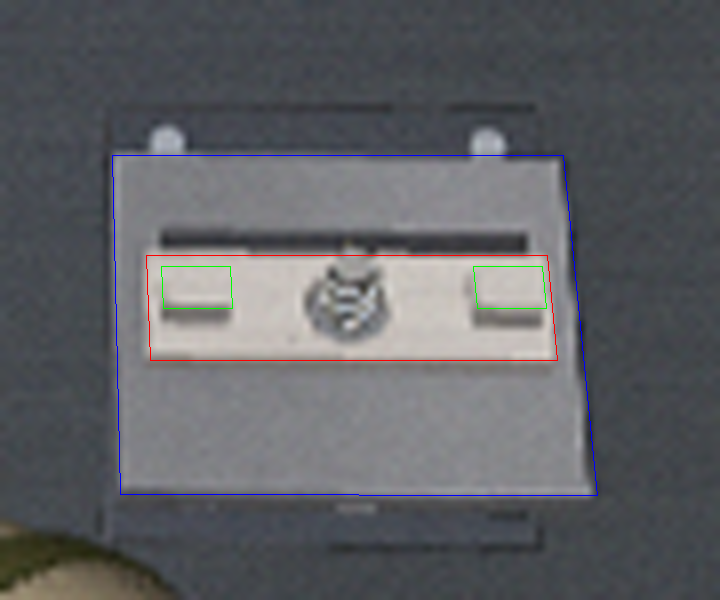

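```bash
cat >> h.py <<'E'
def foot(w,u=-.0005,v=.05):
    p,Rm=tgt(w,0); return p+np.array([-np.sqrt(3)/2*u,v,.5*u]),Rm
E
python3 - <<'E'
from h import *
rel(*foot(.09))
E
```

```text
rel [-0.2534, 0.0954, 0.0356] [0.3929, -0.4169, 1.4608] dist 0.273 ang 1.569
```

```bash
python3 -m handwheel '[[-0.02,0.008,0.0,0.032,-0.035,0.12,0.05],[-0.043,0.016,0.003,0.065,-0.07,0.24,0.05],[-0.065,0.024,0.006,0.098,-0.104,0.365,0.05],[-0.087,0.032,0.01,0.13,-0.139,0.487,0.05],[-0.108,0.04,0.013,0.163,-0.174,0.609,0.045],[-0.13,0.048,0.017,0.196,-0.208,0.73,0.045],[-0.152,0.056,0.02,0.229,-0.243,0.852,0.04],[-0.174,0.064,0.023,0.262,-0.278,0.974,0.04],[-0.195,0.072,0.026,0.295,-0.313,1.096,0.04],[-0.217,0.08,0.03,0.327,-0.347,1.217,0.04],[-0.235,0.088,0.033,0.36,-0.382,1.34,0.04],[-0.2534,0.0954,0.0356,0.393,-0.417,1.461,0.04],[-0.2534,0.0954,0.0356,0.393,-0.417,1.461,0.04],[-0.2534,0.0954,0.0356,0.393,-0.417,1.461,0.04],[-0.2534,0.0954,0.0356,0.393,-0.417,1.461,0.04]]' 20; python3 - <<'E'
from h import *
show(); rel(*foot(.03)); 
E
```

```text
time: 18.05
eef_pos: [0.5602, 0.0222, 0.1623]
tcp_rot: [-3.034, -0.005, 0.815]
contact_force: [0.9, -0.2, -0.2]
grip_width: 0.432
t 18.05 q [0.14, 0.74, -0.42, 1.65, 0.16, 1.32, -0.33] p [0.5602, 0.0222, 0.1623] F [0.9, -0.2, -0.2] M [-0.04, -0.54, -0.03] g 0.0402
rel [0.0004, 0.0013, 0.0593] [0.0005, 0.0011, 0.003] dist 0.059 ang 0.003
```

```bash
python3 -m handwheel '[[0,0.001,0.02,0,0,0,0.04],[0,0.001,0.04,0,0,0,0.04],[0,0.001,0.058,0,0,0,0.04],[0,0.001,0.06,0,0,0,0.04],[0,0.001,0.06,0,0,0,0.04]]' 20; python3 - <<'E'
from h import *
show(); rel(*foot(.010)); pic('c3',tw=(285,180,90,75),sw=(265,120,110,90))
E
```

```text
time: 18.55
eef_pos: [0.53, 0.022, 0.1106]
tcp_rot: [-3.034, -0.008, 0.815]
contact_force: [0.0, 0.7, -0.1]
grip_width: 0.431
t 18.55 q [0.14, 0.77, -0.42, 1.75, 0.18, 1.19, -0.35] p [0.53, 0.022, 0.1106] F [0.0, 0.7, -0.1] M [-0.07, -0.58, 0.03] g 0.0401
rel [0.0007, 0.0012, 0.0195] [0.0009, 0.0014, 0.005] dist 0.02 ang 0.005
```

View pics/c3.png

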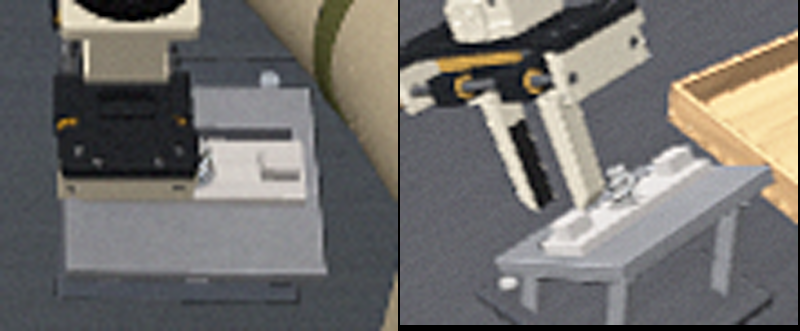

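```bash
python3 -m handwheel '[[0.0005,0.001,0.008,0,0,0,0.036],[0.0005,0.001,0.014,0,0,0,0.036],[0.0005,0.001,0.0185,0,0,0,0.036],[0.0005,0.001,0.0185,0,0,0,0.036]]' 20; python3 - <<'E'
from h import *
show(); rel(*foot(.010)); pic('c4',tw=(285,180,90,75),sw=(265,120,110,90))
E
```

```text
time: 19.05
eef_pos: [0.5214, 0.0206, 0.0943]
tcp_rot: [-3.034, -0.007, 0.814]
contact_force: [0.1, -0.5, -0.3]
grip_width: 0.384
t 19.05 q [0.14, 0.79, -0.41, 1.78, 0.19, 1.15, -0.35] p [0.5214, 0.0206, 0.0943] F [0.1, -0.5, -0.3] M [-0.05, -0.6, 0.06] g 0.0357
rel [-0.0, -0.0002, 0.001] [0.0007, 0.001, 0.0041] dist 0.001 ang 0.004
```

View pics/c4.png

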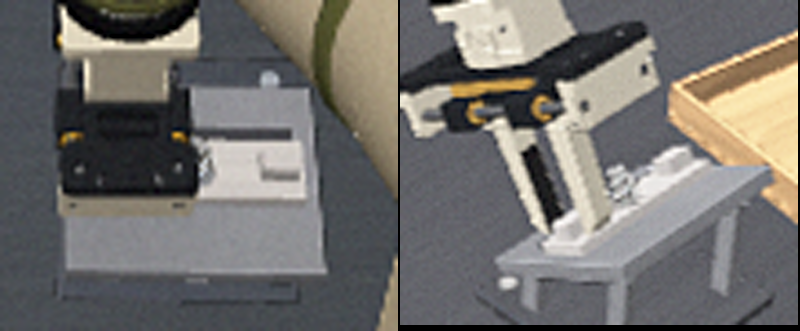

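```bash
python3 -m handwheel '[[0,0,0.0005,0,0,0,0.02],[0,0,0.0005,0,0,0,0.014],[0,0,0.0005,0,0,0,0.01],[0,0,0.0005,0,0,0,0.008],[0,0,0.0005,0,0,0,0.008],[0,0,0.0005,0,0,0,0.008]]' 20; python3 -m handwheel '[[0,0,0,0,0,0,0.008],[0,0,0,0,0,0,0.008],[0,0,0,0,0,0,0.008]]' 55;python3 - <<'E'
from h import *
show(); rel(*foot(.010))
E
```

```text
time: 19.75
eef_pos: [0.522, 0.0207, 0.0943]
tcp_rot: [-3.034, -0.006, 0.812]
contact_force: [1.1, -0.0, 0.1]
grip_width: 0.167
time: 20.05
eef_pos: [0.522, 0.0207, 0.0943]
tcp_rot: [-3.034, -0.006, 0.812]
contact_force: [0.1, -0.2, 0.3]
grip_width: 0.163
t 20.05 q [0.14, 0.79, -0.41, 1.78, 0.19, 1.15, -0.35] p [0.522, 0.0207, 0.0943] F [0.1, -0.2, 0.3] M [0.01, -0.68, 0.01] g 0.0152
rel [-0.0005, -0.0001, 0.0013] [0.0005, -0.0004, 0.0041] dist 0.001 ang 0.004
```

Gripped on the 16 mm foot (15–16 mm opening). I lift slowly along the stud axis.

```bash
python3 -m handwheel '[[0,0,-0.002,0,0,0,0.008],[0,0,-0.005,0,0,0,0.008],[0,0,-0.009,0,0,0,0.008],[0,0,-0.012,0,0,0,0.008],[0,0,-0.012,0,0,0,0.008]]' 55;python3 - <<'E'
from h import *
show(); pic('c5',tw=(285,180,90,75),sw=(265,120,110,90))
E
```

```text
time: 20.55
eef_pos: [0.5285, 0.0208, 0.1051]
tcp_rot: [-3.034, -0.006, 0.811]
contact_force: [-0.2, 0.5, -1.2]
grip_width: 0.16
t 20.55 q [0.14, 0.78, -0.41, 1.76, 0.18, 1.18, -0.35] p [0.5285, 0.0208, 0.1051] F [-0.2, 0.5, -1.2] M [0.05, -0.75, 0.02] g 0.0149
```

View pics/c5.png

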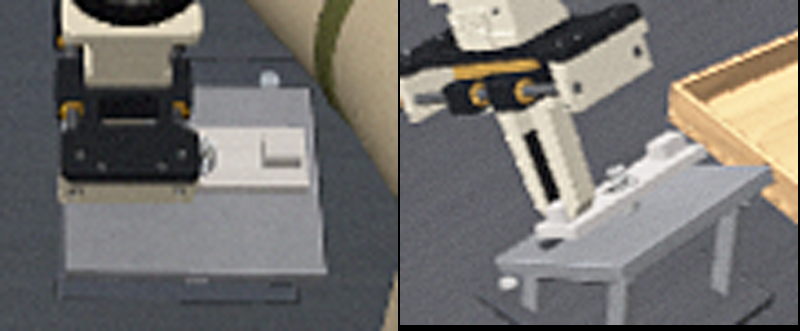

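```bash
python3 -m handwheel '[[0,0,-0.006,0,0,0,0.008],[0,0,-0.014,0,0,0,0.008],[0,0,-0.024,0,0,0,0.008],[0,0,-0.04,0,0,0,0.008],[0,0,-0.06,0,0,0,0.008],[0,0,-0.075,0,0,0,0.008],[0,0,-0.075,0,0,0,0.008]]' 55;python3 - <<'E'
from h import *
show(); pic('c6',tw=(265,160,130,110),sw=(245,100,150,120))
rel(*down([.539,-.247,.12],-.165))
E
```

```text
time: 21.35
eef_pos: [0.5675, 0.0211, 0.1717]
tcp_rot: [-3.035, -0.006, 0.806]
contact_force: [0.2, -0.6, -1.4]
grip_width: 0.164
t 21.35 q [0.14, 0.74, -0.42, 1.63, 0.16, 1.34, -0.32] p [0.5675, 0.0211, 0.1717] F [0.2, -0.6, -1.4] M [0.05, -0.8, -0.03] g 0.0153
rel [0.0008, 0.2678, 0.0566] [0.0425, 0.5214, 0.1653] dist 0.274 ang 0.549
```

View pics/c6.png

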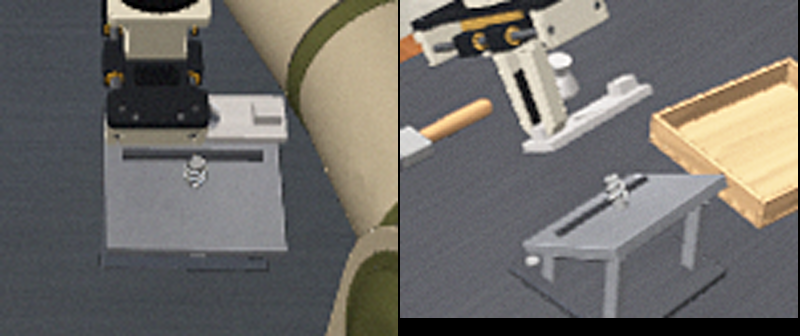

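```bash
python3 -m handwheel '[[0,0.02,0.0,0.003,0.03,0.01,0.008],[0,0.045,0.0,0.007,0.08,0.025,0.008],[-0.001,0.075,0.002,0.011,0.14,0.045,0.008],[-0.003,0.105,0.006,0.016,0.2,0.065,0.008],[-0.005,0.135,0.011,0.021,0.26,0.083,0.008],[-0.007,0.165,0.016,0.026,0.32,0.1,0.008],[-0.009,0.195,0.02,0.031,0.38,0.12,0.008],[-0.011,0.225,0.025,0.036,0.44,0.14,0.008],[-0.013,0.25,0.029,0.04,0.49,0.155,0.008],[-0.014,0.268,0.031,0.0425,0.521,0.165,0.008],[-0.014,0.268,0.031,0.0425,0.521,0.165,0.008],[-0.014,0.268,0.031,0.0425,0.521,0.165,0.008]]' 55;python3 - <<'E'
from h import *
show(); pic('c7',tw=(340,150,150,120),sw=(320,60,150,130))
rel(*down([.539,-.247,.05],-.165))
E
```

```text
time: 22.65
eef_pos: [0.5382, -0.2468, 0.1492]
tcp_rot: [-3.13, 0.259, 0.003]
contact_force: [0.2, 1.0, -1.3]
grip_width: 0.164
t 22.65 q [0.58, 0.55, -0.36, 1.96, 0.29, 0.69, -0.12] p [0.5382, -0.2468, 0.1492] F [0.2, 1.0, -1.3] M [0.06, -0.13, -0.01] g 0.0153
rel [0.0, 0.0014, 0.0994] [-0.001, 0.0012, 0.0021] dist 0.099 ang 0.003
```

View pics/c7.png

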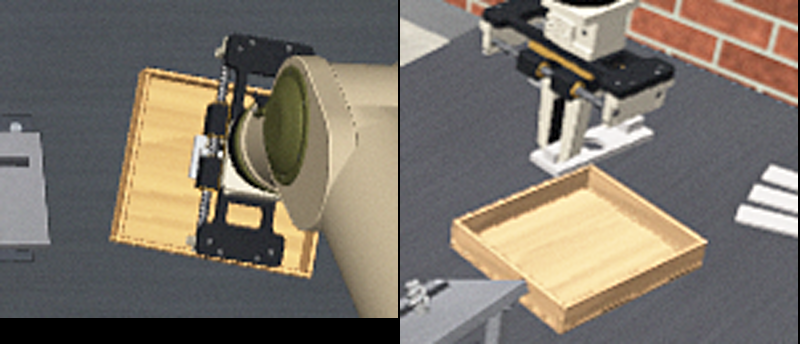

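```bash
python3 -m handwheel '[[0,0,0.02,0,0,0,0.008],[0,0.001,0.05,0,0,0,0.008],[0,0.001,0.08,0,0,0,0.008],[0,0.001,0.105,0,0,0,0.008],[0,0.001,0.12,0,0,0,0.008],[0,0.001,0.126,0,0,0,0.008],[0,0.001,0.126,0,0,0,0.008]]' 55;python3 - <<'E'
from h import *
show(); pic('c8',tw=(340,150,150,120),sw=(320,90,130,110))
E
```

```text
time: 23.45
eef_pos: [0.5392, -0.2458, 0.023]
tcp_rot: [-3.13, 0.254, 0.003]
contact_force: [-0.1, 0.6, -1.5]
grip_width: 0.166
t 23.45 q [0.5, 0.72, -0.25, 2.03, 0.4, 0.44, -0.22] p [0.5392, -0.2458, 0.023] F [-0.1, 0.6, -1.5] M [0.04, -0.1, 0.04] g 0.0154
```

View pics/c8.png

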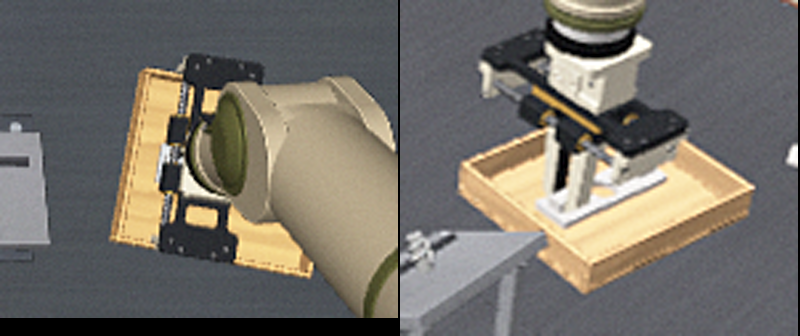

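```bash
python3 -m handwheel '[[0,0,0.002,0,0,0,0.008],[0,0,0.004,0,0,0,0.008],[0,0,0.0055,0,0,0,0.008],[0,0,0.0055,0,0,0,0.008]]' 55;python3 - <<'E'
from h import *
show()
E
python3 -m handwheel '[[0,0,0.001,0,0,0,0.008],[0,0,0.0015,0,0,0,0.008],[0,0,0.0015,0,0,0,0.008]]' 55;python3 - <<'E'
from h import *
show()
E
```

```text
time: 23.95
eef_pos: [0.5396, -0.2466, 0.0188]
tcp_rot: [-3.13, 0.255, -0.0]
contact_force: [-0.7, 0.6, -1.9]
grip_width: 0.165
t 23.95 q [0.5, 0.73, -0.25, 2.03, 0.4, 0.43, -0.22] p [0.5396, -0.2466, 0.0188] F [-0.7, 0.6, -1.9] M [0.01, -0.1, 0.06] g 0.0153
time: 24.25
eef_pos: [0.5396, -0.2466, 0.0172]
tcp_rot: [-3.13, 0.255, 0.0]
contact_force: [-0.2, -0.2, -1.4]
grip_width: 0.162
t 24.25 q [0.5, 0.73, -0.25, 2.03, 0.41, 0.42, -0.22] p [0.5396, -0.2466, 0.0172] F [-0.2, -0.2, -1.4] M [0.05, -0.06, -0.03] g 0.0151
```

```bash
python3 -m handwheel '[[0,0,0.001,0,0,0,0.008],[0,0,0.0015,0,0,0,0.008],[0,0,0.0015,0,0,0,0.008]]' 55;python3 - <<'E'
from h import *
show()
E
```

```text
time: 24.55
eef_pos: [0.5397, -0.2465, 0.0158]
tcp_rot: [-3.131, 0.255, -0.0]
contact_force: [-0.5, 0.5, 1.4]
grip_width: 0.169
t 24.55 q [0.5, 0.74, -0.24, 2.03, 0.41, 0.42, -0.22] p [0.5397, -0.2465, 0.0158] F [-0.5, 0.5, 1.4] M [0.09, 0.02, -0.06] g 0.0157
```

Contact has begun, with the force going from -1.4 to +1.4 N. I reduce the grip and open slowly.

```bash
python3 -m handwheel '[[0,0,0.0003,0,0,0,0.008],[0,0,0.0003,0,0,0,0.008],[0,0,0.0003,0,0,0,0.017],[0,0,0.0003,0,0,0,0.02],[0,0,0.0003,0,0,0,0.024],[0,0,0.0003,0,0,0,0.028],[0,0,0.0003,0,0,0,0.03],[0,0,0.0003,0,0,0,0.03]]' 10;python3 - <<'E'
from h import *
show(); pic('c9',tw=(340,150,150,120),sw=(320,90,130,110))
E
```

```text
time: 25.35
eef_pos: [0.5397, -0.2465, 0.0154]
tcp_rot: [-3.13, 0.255, -0.0]
contact_force: [-0.6, -0.3, 0.1]
grip_width: 0.322
t 25.35 q [0.5, 0.74, -0.24, 2.03, 0.41, 0.42, -0.22] p [0.5397, -0.2465, 0.0154] F [-0.6, -0.3, 0.1] M [-0.01, -0.1, 0.01] g 0.03
```

View pics/c9.png

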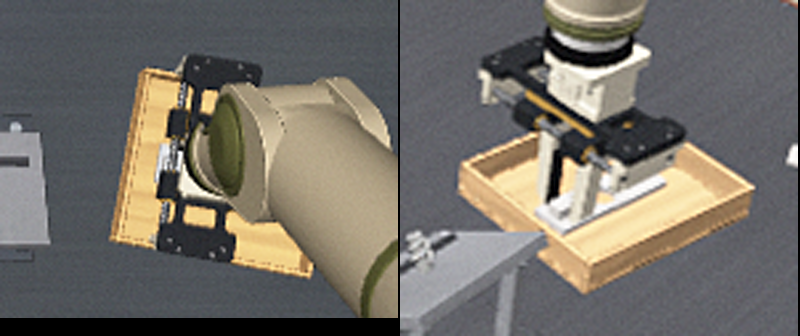

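Released and lying on the floor. I retreat straight up, then move clear of both views.

```bash
python3 -m handwheel '[[0,0,-0.01,0,0,0,0.03],[0,0,-0.03,0,0,0,0.03],[0,0,-0.07,0,0,0,0.03],[0,0,-0.12,0,0,0,0.03],[0,0,-0.17,0,0,0,0.03],[0,0,-0.2,0,0,0,0.03]]' 10; python3 -m handwheel '[[-0.05,0.02,0,0,0,0,0.03],[-0.08,0.05,0,0,0,0,0.03],[-0.1,0.1,0,0,0,0,0.03],[-0.12,0.15,0,0,0,0,0.03],[-0.14,0.2,0,0,0,0,0.03],[-0.16,0.25,0,0,0,0,0.03],[-0.18,0.3,0,0,0,0,0.03],[-0.18,0.3,0,0,0,0,0.03],[-0.18,0.3,0,0,0,0,0.03]]'; python3 - <<'E'
from h import *
show(); pic('e1',tw=(150,90,340,190),sw=(180,90,260,220))
E
```

```text
time: 26.05
eef_pos: [0.5404, -0.2467, 0.2201]
tcp_rot: [3.131, -0.255, 0.006]
contact_force: [0.7, 0.5, -0.1]
grip_width: 0.324
time: 26.95
eef_pos: [0.3113, -0.5165, 0.2197]
tcp_rot: [3.129, -0.264, 0.005]
contact_force: [0.1, 0.8, -0.4]
grip_width: 0.322
t 26.95 q [1.19, 0.47, -0.37, 1.87, 0.22, 0.83, 0.54] p [0.3113, -0.5165, 0.2197] F [0.1, 0.8, -0.4] M [0.04, -0.05, 0.03] g 0.03
```

View pics/e1.png

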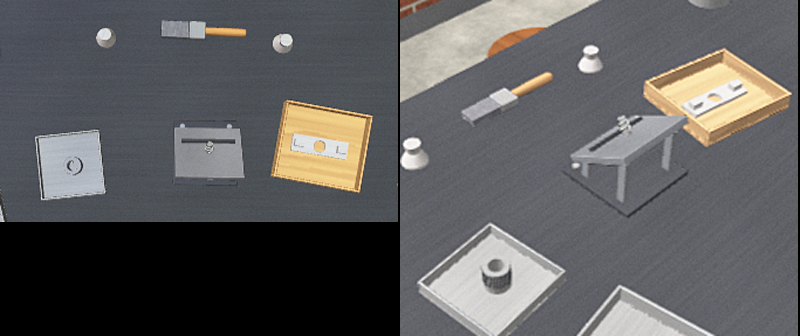

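The top view shows the nut upright in the tray at crop (74,165), and the casting flat with its feet up in the crate at (320,146). The stubs at (106,38) and (283,43) and the brush at (205,30) have not moved. I check the numbers, then hand in.

```bash
python3 - <<'E'
from h import *
pic('e2',tw=(180,195,70,75),sw=(330,110,120,100))
for t,z in(("nut_center",.024),("casting_center",.015)):
    for n in("top","side"):
        m=mark_of(t,n)[:2]; print(t,n,[(np.round(atz(n,d["pixel"],z),3).tolist(),round(d["conf"],2)) for d in m])
s=[atz("top",p,.025) for p in((181.5,208),(235,202.5),(240,258),(186,261.5))];print(np.mean(s,0))
for t in("stub1","brush"): print(t,[np.round(d["pixel"],0).tolist() for d in find_in(t,"top") if d["conf"]>.4])
show()
E
```

```text
nut_center top [([0.491, 0.273, 0.024], 0.6)]
nut_center side [([0.48, 0.281, 0.024], 0.7), ([0.499, -0.016, 0.024], 0.5)]
casting_center top [([0.532, -0.292, 0.015], 0.58), ([0.81, -0.023, 0.015], 0.25)]
casting_center side [([0.532, -0.283, 0.015], 0.76)]
[0.48247641 0.28329143 0.025     ]
stub1 [[241.0, 122.0], [388.0, 125.0]]
brush [[315.0, 113.0]]
t 27.45 q [1.19, 0.47, -0.38, 1.87, 0.22, 0.83, 0.54] p [0.3149, -0.5131, 0.2195] F [-0.2, -0.5, 0.8] M [-0.01, -0.06, -0.03] g 0.0301
```

View pics/e2.png

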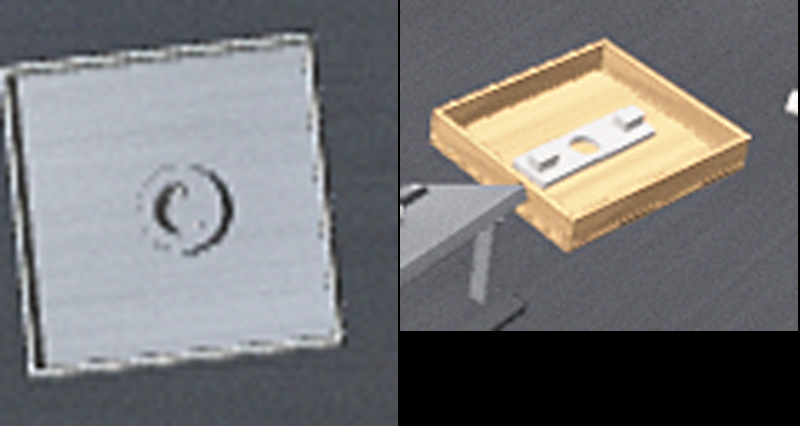

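The nut stands near the middle of the tray, at crop (190,210), with its bore facing the camera. The casting lies flat in the crate, at crop (583,145), well inside the limits.

```bash
python3 -c "
from rig import arm
print(arm.sign_off())"
```

```text
the job is handed in; nothing more can be done
None
```

I unscrewed the nut, stood it in the small steel tray, then lifted the casting off the stud and laid it flat in the crate. The job was handed in at about 27.5 s of the 72 s allowed; the sign-off gives no verdict.

- **Nut:** I turned it about 4.2 rad anticlockwise at a 15 N grip while following the thread. The wrist force read at the end of each turning move stayed under about 5 N, but the force between nut and stud itself can't be read. It was set down upright with a brief 23 N floor contact, then released. It now stands about 2–13 mm from the tray's middle.
- **Casting:** I pinched it by one foot at 55 N, lifted it along the stud and laid it feet up about 1–13 mm from the crate's middle. Floor contact was about 3 N.
- **Last checks:** The pictures show both parts at rest and the arm clear of everything. The stubs and brush are where they started.
- **Disagreements:** The two cameras differ by up to about 14 mm on the nut's position and 9 mm on the casting's, well inside the limits. The side camera also read heights at the fixture about 5–7 mm low. I used the heights you gave instead, and the contacts matched them.
- **False detections:** The network also reported two things that were not there: a nut near the fixture and a casting by the brush. I discounted both against the pictures.

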